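# Open the fixture, lift off the block and draw the locating plug

## Robot

A 7-joint arm with a two-finger parallel gripper is mounted at the origin on the work surface. World frame = base frame: x ahead of the robot, y to its left, z up, the work surface at z = 0. Lengths are in mm, angles in rad, forces in N, time in s.
With the tool pointing down it reaches from about 400 to 875 mm from the base axis. Payload 4.4 kg.
Tool frame: the origin (TCP) lies midway between the tips of the shut fingers; the grasp point (between the pads) lies 19 mm behind it; z points along the fingers, y is the line along which they close (so a half turn about z gives the same grasp; the last joint's range is limited). The gripper opens to 85 mm and grips with 20 to 120 N. Pads are 22 mm wide; open, the fingers measure 114 mm over their backs; the gripper's body (76 mm by 85 mm) begins 54 mm behind the grasp point. The pads swing forward as they close: fully open they stand 13 mm farther back than shut.
Start: joints at [-1.37, 0.628, 0.038, 1.517, -0.027, 0.996, -0.02], TCP at [171.345, 627.024, 231.313] pointing down, gripper open.
Joint ranges: [-3.06, 3.06], [-0.37, 2.12], [-1.25, 1.32], [0.18, 2.47], [-1.1, 4.24], [0.23, 1.98], [-2.94, 2.94]. Speed limits (rad/s): [2.57, 2.57, 3.14, 3.14, 3.14, 3.14, 3.14].

## Interface

Orientations are given as [roll, pitch, yaw] about the fixed x, y, z axes, in that order (R = Rz(yaw) Ry(pitch) Rx(roll)).
In Python, from cell import read_state, get_image, finish_job gives the robot as it stands.
- The arm moves only by the tool send_rows, never from a script. Its argument "series" is a list of rows, each an object of numbers: "ax", "ay", "az": the turn, a rotation vector about the tool's x, y, z in rad; "dx", "dy", "dz": the shift along the tool's x, y, z in cm; "hand": the closure, from 0 (fully open) to 1 (shut). In form: [{"ax": .., "ay": .., "az": .., "dx": .., "dy": .., "dz": .., "hand": ..}, ...]. A call has 1 to 10 rows; each row is the pose to reach, as a shift and turn from the pose commanded when the call began, along the tool's axes at that moment; what a row does not reach only later rows make up. A row lasts 1/10 s, in which the tool goes at most 50 mm and 8.59 degrees, less where a joint would pass 70% of its speed; a pose out of reach is approached as far as the arm can. A call with a gripper value outside its range is refused whole. The fingers move at their own pace and stop on an object; the grip force is fixed at half the most. Time passes only in rows, so rows that repeat a pose let the fingers close. It gives the time, the measured TCP pose, the force, the opening and the grip force at its end, in the units of the state.
- read_state(): the state, without advancing time (a new reading comes with each control period).
- get_image(name): name is "side" or "top" or "wrist"; returns a dict with "pixels" (420x560x3 uint8, red, green, blue), "mtx" (3x3 intrinsics, pixels), "k1" (the pictures are not rectified: a ray, as slopes to the right and down, at radius r is drawn at 1 + k1 r^2 times it, then the intrinsics apply), "R" (3x3) and "t" (3): a world point X has camera coordinates R X + t. Camera axes: x right, y down, z forward; pixel columns grow to the right and rows downward; lengths in mm; the calibration is good to about 2 mm. A picture is of the moment at which its call begins. There is no depth.
- finish_job(): hands the job in; it is judged then, once.
The state is a dict: "clock": time; "qpos": joint angles; "qd": joint speeds; "tau": joint torques, N m; "eef_pos": TCP position; "tool_rot": TCP orientation; "force": force on the tool from outside, world axes, zero at the start; "torque": the same for the moment, N m; "width": finger opening in mm; "gripper_force": force on a finger pad.
Only numpy, scipy, OpenCV 4.12 (cv2) and the standard library are available. Lean on these libraries where they do the work, as an engineer would, in place of code of your own. Each camera call takes 0.05 s, during which the arm holds its last target. There are 200 camera calls.

## Task

Slide the jaw of the clamping fixture open by its post, lift the finished bored block straight up off the locating plug and set it down gently, upright, on the clear part of the stone surface plate, and let go of it. Then take the plug by its head, draw it straight up 30 mm, keeping it square so that it does not jam and leaving its lower end in the bore, and hold it there: the job finishes with the plug still held in the gripper. Leave the gauges, bottles and tools lying about undisturbed.

Things in the scene. Friction and masses are not known exactly. Their poses are not given: they have to be found in the camera images.
- vise: clamping fixture fixed to the bench: dark iron bed 100 (x) x 194 (y) x 58 mm high, origin at its underside on the bore's vertical axis; bed from y = -128 to +66 mm, bolt lugs 22 mm high out to x = +-76 mm. Fixed grey jaw at y = +39 to +66 mm, 34 mm above the bed; moving jaw on the -y side. May be turned about z
- jaw (a joint): opening of the moving jaw, m: 0 = closed on the block, 0.045 = fully open; grows as it slides along the fixture's -y. Stiff slide, about 5 N, stays where left. Jaw 90 mm wide (x), its top 88 mm above the bench; when closed its lip covers the block's -y foot by 10.5 mm and keeps the block down (clear from 0.012 on)
- jaw_post_top (a point): centre of the top of the upright steel post by which the jaw is moved: 18 mm diameter, 42 mm tall on top of the jaw, its top 130 mm above the bench; moves with the jaw. With the jaw closed it is 60 mm from the bore axis on the fixture's -y side
- bore_mouth (a point): centre of the mouth of the bore in the top of the bed, 58 mm above the bench; the bore is 21 mm wide, vertical, 50 mm deep, with a floor
- block: finished part: aluminium block, body 56 (x) x 54 (y) x 45 mm high with a vertical through hole 38 mm wide; on its +y and -y sides a foot 11 mm long, 12 mm high (76 mm overall in y); 0.2 to 0.4 kg. Origin: centre of its underside. Starts on the bed, square with the fixture, around the plug (6 mm of room round its head). Grasp it across its plain x faces, 56 mm apart
- plug: steel locating plug in the bore: shank 20 mm in diameter, 64 mm long, with a turned groove 21 to 25 mm above its lower end; on top a round head 26 mm in diameter, 26 mm high; 0.2 to 0.35 kg. Origin: centre of its lower end, z up along it. Starts on the bore's floor, head 14 to 40 mm above the bed, 5 mm below the block's top. 1 mm play in the bore; drops back if let go
- plug_foot (a point): centre of the plug's lower end: 50 mm below bore_mouth at the start, 20 mm below it when the plug is drawn 30 mm
- plug_top (a point): centre of the top of the plug's head, 90 mm above its lower end
- plate: dark grey stone surface plate fixed on the bench, 150 mm (x) by 180 mm (y) by 40 mm high, origin at the centre of its underside; may be turned about z. Two gauges stand along its +y edge
- plate_free (a point): centre of the clear part of the plate, on its top surface (40 mm above the bench), 35 mm from the plate's centre to its -y side
- ring_gauge: plain steel ring gauge, 40 mm across, 16 mm high, standing on the surface plate near its +x +y corner (45, 64 mm from the plate's centre); a bystander
- gauge_blocks: small steel stack, 35 x 30 x 24 mm, standing on the surface plate near its -x +y corner (-45, 66 mm from the plate's centre); a bystander
- solvent: clear plastic bottle, 64 mm across, 170 mm high, behind the work area; a bystander
- jar: white plastic jar, 56 mm across, 70 mm high, behind the work area; a bystander
- driver: screwdriver lying on the bench on the robot's side; a bystander
- brush: brush lying on the bench on the robot's side; a bystander
- caliper: caliper lying flat behind the work area, 210 mm long, up to 12 mm thick; a bystander
There are look-alikes about, which are no part of the job. What is shaped like the block but red is not meant. Of the things that look like the plate, take the one that is nearest to the robot's base at the start.

How it is judged:
By the outcome, as a careful person would: the job done as asked, in the order asked, and still so for the second after the job is handed in, while the arm keeps its last pose, push and grip.
It also fails if it takes over 58 s, if anything falls off the work surface, if the arm or the gripper's body presses on something with over 40 N, if the wrist force passes 120 N, or if a joint passes its speed limit or range.

## Working session

There is one attempt and no reset: what is moved stays moved. The work goes in short steps, Python scripts to look and compute and a tool call to move; the robot and the scene stay as the last step left them, time stands still between calls to the robot, and variables do not carry over. Pictures are saved under pics/ and viewed, at most 11 in all, crops included, and the job is handed in when it is done.

Besides the shell and the picture viewer there is one more tool, called after "Emit:" by a JSON object that holds its "name" and its "arguments". send_rows: Moves the arm, as the interface text tells. Its arguments: {"type":"object","properties":{"series":{"type":"array","items":{"type":"object","properties":{"ax":{"type":"number"},"ay":{"type":"number"},"az":{"type":"number"},"dx":{"type":"number"},"dy":{"type":"number"},"dz":{"type":"number"},"hand":{"type":"number"}}}}},"required":["series"]}

```bash
mkdir -p pics; cat > h.py <<'E'
import numpy as np, cv2
from cell import read_state, get_image, finish_job
def shot(n,f):
    im=get_image(n); cv2.imwrite('pics/'+f+'.png',im['pixels'][:,:,::-1]); np.save('pics/'+f+'.npy',im,allow_pickle=True); return im
def load(f): return np.load('pics/'+f+'.npy',allow_pickle=True).item()
def ray(im,u,v):
    K=np.array(im['mtx']);p=np.array([(u-K[0,2])/K[0,0],(v-K[1,2])/K[1,1]])
    q=p.copy()
    for _ in range(30): q=p/(1+im['k1']*(q@q))
    R=np.array(im['R']);t=np.array(im['t']).ravel()
    return -R.T@t, R.T@np.array([q[0],q[1],1.])
def onz(im,u,v,z):
    c,d=ray(im,u,v); return c+d*(z-c[2])/d[2]
def proj(im,X):
    c=np.array(im['R'])@np.asarray(X,float)+np.array(im['t']).ravel();q=c[:2]/c[2];q=q*(1+im['k1']*(q@q));K=np.array(im['mtx'])
    return np.array([K[0,0]*q[0]+K[0,2],K[1,1]*q[1]+K[1,2]])
E
python3 - <<'E'
from h import *
a=shot('top','top0');b=shot('side','side0');c=shot('wrist','wrist0')
for i in(a,b,c): print(-np.array(i['R']).T@np.array(i['t']).ravel(),i['k1'])
print(read_state())
E
```

```text
[ 370.11249945  -47.87064319 1253.02758621] 0.04662111514656243
[  422.40497178 -1316.03753224   896.98422836] -0.01028354022045176
[ 92.25779158 648.26793493 373.20656263] 0.02700105743294916
{'clock': 0.15, 'qpos': array([-1.36978153,  0.62909805,  0.03845233,  1.51810682, -0.02702456,
        0.99628367, -0.0200003 ]), 'qd': array([ 2.25101029e-03, -1.14584217e-03, -7.07037672e-05, -4.54980505e-03,
        7.18054799e-04, -5.68035203e-04, -2.48668871e-03]), 'tau': array([ 1.65420428e-03, -5.63803804e+01,  1.22724384e+00, -1.93654042e+01,
        1.10362686e-02,  7.43116572e-03, -8.52245762e-06]), 'eef_pos': array([171.22348632, 626.57774338, 230.63354929]), 'tool_rot': array([-3.14021416e+00, -1.50186090e-05,  2.87476173e+00]), 'force': array([-0.54222448,  0.15319335, -0.0820809 ]), 'torque': array([-0.04058644, -0.03328409, -0.11764815]), 'gripper_force': 0.0, 'width': 85.6378013783544}
```

View pics/top0.png

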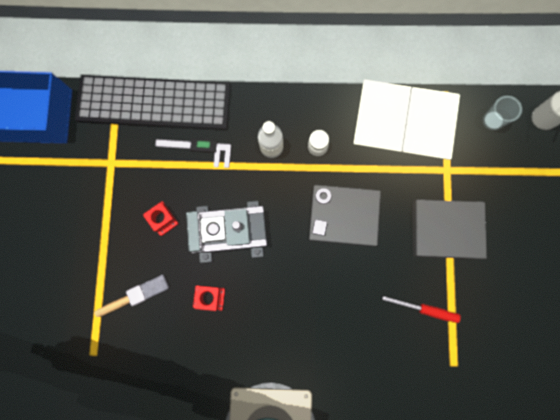

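View pics/side0.png

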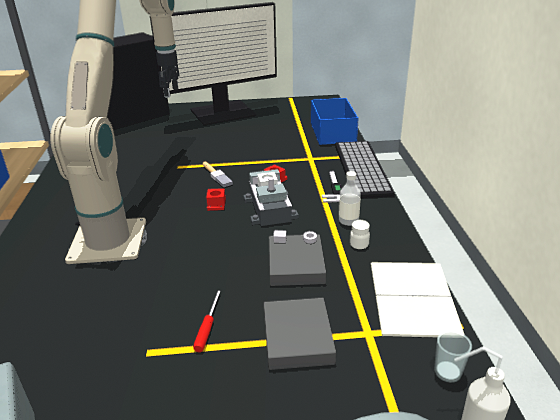

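The top view shows the following.
- **Block:** the candidates are the grey block in the fixture at (212,229) and red look-alikes at (160,218) and (208,298). I take the grey one.
- **Plate:** the candidates are the one at (345,215), with gauges and nearer the base at about (270,400), and a bare one at (451,229). I take (345,215).
- **Jaw post:** it is at (237,226).

In the side view the fixture is at about (268,195) and the plate at (297,258). Next is a close crop to check the choice.

```bash
python3 - <<'E'
from h import *
a=load('top0')
c=a['pixels'][175:275,170:400,::-1]
cv2.imwrite('pics/crop1.png',cv2.resize(c[:,:115],None,fx=6,fy=6,interpolation=cv2.INTER_CUBIC)[:600,:690])
for n,u,v,z in [('post',237,226,130),('hole',212.5,229,103),('plate',345,215,40),('plate2',451,229,40),('base',270,400,0)]: print(n,onz(a,u,v,z).round(1))
# plate: mask
p=a['pixels'].astype(int); g=p.mean(2); m=((g>55)&(g<110)&(p.max(2)-p.min(2)<15)).astype(np.uint8)
m[:, :300]=0;m[:,395:]=0;m[:170]=0;m[260:]=0
m=cv2.morphologyEx(m,cv2.MORPH_OPEN,np.ones((3,3),np.uint8))
cs,_=cv2.findContours(m,cv2.RETR_EXTERNAL,cv2.CHAIN_APPROX_NONE)
k=max(cs,key=cv2.contourArea); print(g[215,345],g[215,300],cv2.contourArea(k))
q=cv2.approxPolyDP(cv2.convexHull(k),5,True).reshape(-1,2); print(q)
for x in q: print(onz(a,*x,40).round(1))
E
```

```text
post [510.3  90.1 130. ]
hole [504.6 155.1 103. ]
plate [ 557.7 -186.4   40. ]
plate2 [ 526.8 -464.    40. ]
base [77.1  1.2  0. ]
134.0 54.333333333333336 1502.5
[[300 174]
 [391 174]
 [394 203]
 [308 193]]
[667.6 -64.2  40. ]
[ 672.5 -309.5   40. ]
[ 593.1 -316.5   40. ]
[615.5 -86.8  40. ]
```

View pics/crop1.png

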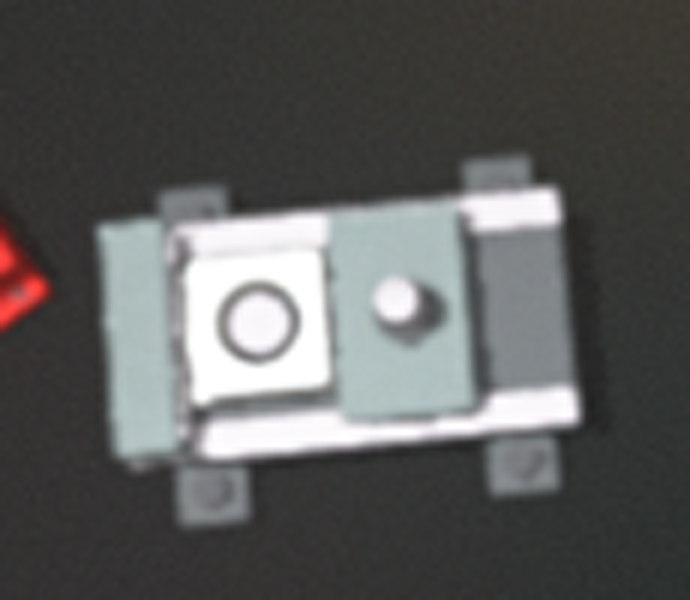

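The crop confirms the fixture. The plug head centre is at crop (259,321), ringed by the block's hole, and the post top is at (397,301).

```bash
python3 - <<'E'
from h import *
a=load('top0')
f=lambda x,y,z: onz(a,170+(x+.5)/6-.5,175+(y+.5)/6-.5,z)
post=f(397,301,130);plug=f(259,321,98);print(post,plug,np.linalg.norm((post-plug)[:2]))
d=plug-post;print('yaw from post',np.degrees(np.arctan2(d[1],d[0]))-90)
for n,p,q in [('bedR',(565,190,58),(580,425,58)),('jawL',(97,228,92),(117,460,92)),('bedT',(250,220,58),(555,190,58)),('jawr',(458,208,88),(475,410,88))]:
  P,Q=f(*p),f(*q);e=P-Q;print(n,P.round(),Q.round(),np.linalg.norm(e),np.degrees(np.arctan2(e[1],e[0])))
p=a['pixels'].astype(int); g=p.mean(2); m=((g>90)).astype(np.uint8)
m[:, :300]=0;m[:,395:]=0;m[:176]=0;m[260:]=0
cs,_=cv2.findContours(m,cv2.RETR_EXTERNAL,cv2.CHAIN_APPROX_NONE)
k=max(cs,key=cv2.contourArea); P=np.array([onz(a,*x,40)[:2] for x in k.reshape(-1,2)],np.float32)
(c,s,r)=cv2.minAreaRect(P);print(c,s,r)
print([x.round(1) for x in cv2.boxPoints((c,s,r))])
import json
s=read_state();print(s['tool_rot'])
E
```

```text
[513.32876313  93.31654438 130.        ] [507.55696452 155.4673286   98.        ] 62.418215600212214
yaw from post 5.305707691867795
bedR [574.  30.  58.] [470.  20.  58.] 104.02473007575101 5.446552674642348
jawL [547. 228.  92.] [448. 213.  92.] 99.9202795796513 8.300190574779993
bedT [557. 169.  58.] [573.  35.  58.] 135.09169568269314 96.98007129938256
jawr [560.  74.  88.] [473.  63.  88.] 87.39462521862185 6.9554970515643255
(559.0087280273438, -185.44012451171875) (179.23509216308594, 149.5543670654297) 86.01268768310547
[array([ 478.2, -269.6], dtype=float32), array([ 627.4, -280. ], dtype=float32), array([ 639.8, -101.2], dtype=float32), array([490.6, -90.8], dtype=float32)]
[-3.14021416e+00 -1.50186090e-05  2.87476173e+00]
```

View pics/wrist0.png

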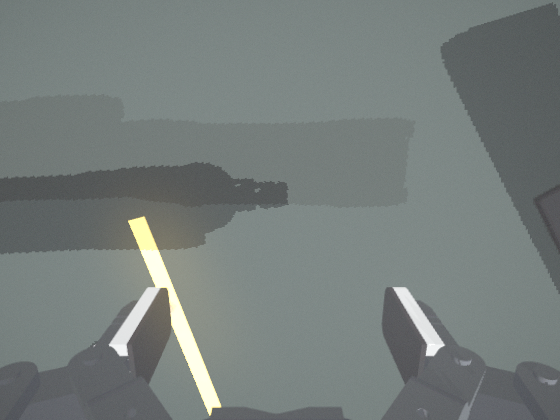

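Emit:
{"name": "send_rows", "arguments": {"series": [{"ax": 0, "ay": 0, "az": 0.12, "dx": -3.2, "dy": -2.8, "dz": 0, "hand": 0}, {"ax": 0, "ay": 0, "az": 0.24, "dx": -6.4, "dy": -5.6, "dz": 0, "hand": 0}, {"ax": 0, "ay": 0, "az": 0.36, "dx": -9.7, "dy": -8.4, "dz": 0, "hand": 0}, {"ax": 0, "ay": 0, "az": 0.48, "dx": -13, "dy": -11.2, "dz": 0, "hand": 0}, {"ax": 0, "ay": 0, "az": 0.6, "dx": -16.4, "dy": -14, "dz": 0, "hand": 0}, {"ax": 0, "ay": 0, "az": 0.72, "dx": -19.7, "dy": -16.8, "dz": 0, "hand": 0}, {"ax": 0, "ay": 0, "az": 0.84, "dx": -23, "dy": -19.6, "dz": 0, "hand": 0}, {"ax": 0, "ay": 0, "az": 0.96, "dx": -26.3, "dy": -22.4, "dz": 0, "hand": 0}, {"ax": 0, "ay": 0, "az": 1.08, "dx": -29.6, "dy": -25.2, "dz": 0, "hand": 0}, {"ax": 0, "ay": 0, "az": 1.19, "dx": -33, "dy": -28, "dz": 0, "hand": 0}]}}

```text
clock: 1.15
eef_pos: [416.4, 268.5, 231.3]
tool_rot: [-3.141, -0.0, 1.68]
force: [0.4, 0.5, -0.2]
width: 85.6
gripper_force: 0.0
```

```bash
cat >> h.py <<'E'
def go(xyz,yaw_deg):
    from scipy.spatial.transform import Rotation as Ro
    s=read_state(); R=Ro.from_euler('xyz',s['tool_rot']); G=Ro.from_euler('xyz',[np.pi,0,np.radians(yaw_deg)])
    print('at',s['eef_pos'].round(1),np.degrees(s['tool_rot']).round(2),'t',s['clock'],'F',s['force'].round(1),'w',round(s['width'],1))
    print('shift cm',(R.inv().apply(np.array(xyz)-s['eef_pos'])/10).round(2),'turn',(R.inv()*G).as_rotvec().round(3))
E
python3 -c "
from h import *
go([510,125,231],96.5)"
```

```text
at [416.4 268.5 231.3] [-1.7999e+02 -1.0000e-02  9.6290e+01] t 1.15 F [ 0.4  0.5 -0.2] w 85.6
shift cm [-15.29   7.74   0.03] turn [-0.    -0.    -0.004]
```

Emit:
{"name": "send_rows", "arguments": {"series": [{"ax": 0, "ay": 0, "az": -0.004, "dx": -3.5, "dy": 1.8, "dz": 0, "hand": 0}, {"ax": 0, "ay": 0, "az": -0.004, "dx": -7.5, "dy": 3.8, "dz": 0, "hand": 0}, {"ax": 0, "ay": 0, "az": -0.004, "dx": -11.5, "dy": 5.8, "dz": 0, "hand": 0}, {"ax": 0, "ay": 0, "az": -0.004, "dx": -14.5, "dy": 7.3, "dz": 0, "hand": 0}, {"ax": 0, "ay": 0, "az": -0.004, "dx": -15.3, "dy": 7.7, "dz": 0, "hand": 0}, {"ax": 0, "ay": 0, "az": -0.004, "dx": -15.3, "dy": 7.7, "dz": 0, "hand": 0}]}}

```text
clock: 1.75
eef_pos: [510.1, 125.3, 231.1]
tool_rot: [-3.141, 0.0, 1.686]
force: [-0.8, 1.3, 0.3]
width: 85.3
gripper_force: 0.0
```

```bash
python3 -c "
from h import *
i=shot('wrist','w1');s=read_state();print(s['eef_pos'],s['tool_rot'],-np.array(i['R']).T@i['t'].ravel())
print(proj(i,[514,95.5,130]),proj(i,[507.5,155.5,98]))"
```

```text
[509.27126086 127.09648982 230.99673988] [-3.14052877e+00 -6.67088170e-04  1.68829400e+00] [500.14929859 206.05688827 373.83224821]
[277.64192864 256.14345147] [278.17191339 165.06376254]
```

View pics/w1.png

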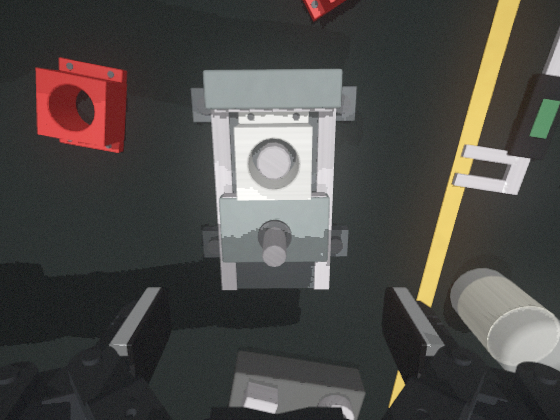

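The wrist view shows the post's bright top at about (275,257), the plug head at about (274,160), and the block's top face spanning about u 235–312, v 127–196. I refine these with rays.

```bash
python3 - <<'E'
from h import *
i=load('w1');g=cv2.cvtColor(i['pixels'],cv2.COLOR_RGB2GRAY)
b=cv2.medianBlur(g,3)
for (x0,y0,x1,y1,z,n) in [(245,135,305,190,98,'plug'),(255,225,295,275,130,'post')]:
  c=cv2.HoughCircles(b[y0:y1,x0:x1],cv2.HOUGH_GRADIENT,1,100,param1=80,param2=8,minRadius=9,maxRadius=28)
  u,v,r=c[0][0];u+=x0;v+=y0;P=onz(i,u,v,z);print(n,u,v,r,P.round(1),'rad mm',np.linalg.norm(onz(i,u+r,v,z)-P).round(1))
m=(g>195).astype(np.uint8);m[:125]=0;m[200:]=0;m[:,:228]=0;m[:,316:]=0
cs,_=cv2.findContours(m,cv2.RETR_EXTERNAL,cv2.CHAIN_APPROX_NONE);k=max(cs,key=cv2.contourArea)
P=np.array([onz(i,*x,103)[:2] for x in k.reshape(-1,2)],np.float32);print('block',cv2.minAreaRect(P),cv2.boundingRect(k))
print(cv2.boxPoints(cv2.minAreaRect(P)).round(0).tolist())
for u,v,z in [(205,70,92),(342,70,92),(235,162,103),(313,162,103)]: print(onz(i,u,v,z).round(1))
cv2.imwrite('pics/c2.png',cv2.resize(i['pixels'][60:300,185:365,::-1],None,fx=2.5,fy=2.5,interpolation=cv2.INTER_CUBIC)) 
go([514,95,150],96.5)
E
```

```text
plug 273.5 163.5 25.2 [503.9 156.3  98. ] rad mm 18.9
post 273.5 255.5 10.6 [511.   95.7 130. ] rad mm 7.7
block ((502.370849609375, 156.51620483398438), (58.700782775878906, 53.407814025878906), 6.6054606437683105) (233, 127, 79, 73)
[[470.0, 180.0], [476.0, 127.0], [535.0, 133.0], [528.0, 186.0]]
[448.3 215.6  92. ]
[544.7 226.8  92. ]
[475.5 155.  103. ]
[532.6 161.6 103. ]
at [509.3 127.1 231. ] [-1.7994e+02 -4.0000e-02  9.6730e+01] t 1.8 F [-0.6  0.5  0.1] w 85.1
shift cm [-3.25  0.1   8.1 ] turn [-0.001 -0.001  0.004]
```

Emit:
{"name": "send_rows", "arguments": {"series": [{"ax": 0, "ay": 0, "az": 0.002, "dx": -2.5, "dy": -0.1, "dz": 2, "hand": 0}, {"ax": 0, "ay": 0, "az": 0.002, "dx": -3.1, "dy": -0.1, "dz": 5, "hand": 0}, {"ax": 0, "ay": 0, "az": 0.002, "dx": -3.15, "dy": -0.15, "dz": 8, "hand": 0}, {"ax": 0, "ay": 0, "az": 0.002, "dx": -3.15, "dy": -0.15, "dz": 11, "hand": 0}, {"ax": 0, "ay": 0, "az": 0.002, "dx": -3.15, "dy": -0.15, "dz": 12.7, "hand": 0}, {"ax": 0, "ay": 0, "az": 0.002, "dx": -3.15, "dy": -0.15, "dz": 13.2, "hand": 0}, {"ax": 0, "ay": 0, "az": 0.002, "dx": -3.15, "dy": -0.15, "dz": 13.2, "hand": 0}]}}

```text
clock: 2.5
eef_pos: [511.1, 96.8, 98.9]
tool_rot: [-3.14, -0.001, 1.689]
force: [0.1, 0.4, 0.7]
width: 85.4
gripper_force: 0.0
```

```bash
python3 - <<'E'
from h import *
go([511.5,95.5,99],96.6)
i=shot('wrist','w2')
print(proj(i,[511.5,95.5,130]))
cv2.imwrite('pics/w2.png',i['pixels'][:,:,::-1])
E
```

```text
at [511.1  96.8  98.9] [-1.7991e+02 -4.0000e-02  9.6780e+01] t 2.5 F [0.1 0.4 0.7] w 85.4
shift cm [-0.14  0.03 -0.01] turn [-0.002 -0.001  0.003]
[278.71626144 337.71221169]
```

View pics/w2.png

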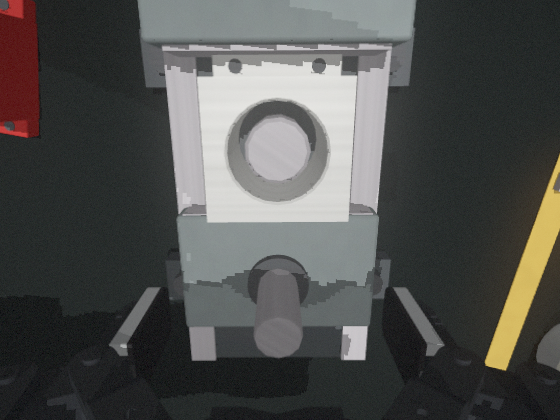

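The post top is at (278,337), as predicted and midway between the fingers. The plug head is at (277,149). I close on the post.

Emit:
{"name": "send_rows", "arguments": {"series": [{"ax": 0, "ay": 0, "az": 0, "dx": -0.1, "dy": 0, "dz": 0, "hand": 1}, {"ax": 0, "ay": 0, "az": 0, "dx": -0.1, "dy": 0, "dz": 0, "hand": 1}, {"ax": 0, "ay": 0, "az": 0, "dx": -0.1, "dy": 0, "dz": 0, "hand": 1}, {"ax": 0, "ay": 0, "az": 0, "dx": -0.1, "dy": 0, "dz": 0, "hand": 1}, {"ax": 0, "ay": 0, "az": 0, "dx": -0.1, "dy": 0, "dz": 0, "hand": 1}, {"ax": 0, "ay": 0, "az": 0, "dx": -0.1, "dy": 0, "dz": 0, "hand": 1}, {"ax": 0, "ay": 0, "az": 0, "dx": -0.1, "dy": 0, "dz": 0, "hand": 1}, {"ax": 0, "ay": 0, "az": 0, "dx": -0.1, "dy": 0, "dz": 0, "hand": 1}]}}

```text
clock: 3.35
eef_pos: [512.0, 94.3, 99.8]
tool_rot: [3.142, -0.0, 1.687]
force: [-1.0, 0.1, 4.9]
width: 16.5
gripper_force: 58.4
```

```bash
python3 - <<'E'
from h import *
go([511.5,95.5,99],96.6)
i=load('w2');g=cv2.medianBlur(cv2.cvtColor(i['pixels'],cv2.COLOR_RGB2GRAY),5)
for r0,r1,z in [(25,38,98),(45,58,103)]:
  c=cv2.HoughCircles(g[85:215,210:345],cv2.HOUGH_GRADIENT,1,200,param1=60,param2=8,minRadius=r0,maxRadius=r1)
  u,v,r=c[0][0];u+=210;v+=85;P=onz(i,u,v,z);print(u,v,r,P.round(1),np.linalg.norm(onz(i,u+r,v,z)-P))
for v in (100,180):
  row=i['pixels'][v].mean(1);
  e=[u for u in range(185,370) if abs(row[u+1]-row[u-1])>40];print(e)
A,B=onz(i,203,140,103),onz(i,355,140,103);print(A,B)
E
```

```text
at [512.   94.3  99.8] [ 1.800e+02 -2.000e-02  9.664e+01] t 3.35 F [-1.   0.1  4.9] w 16.5
shift cm [ 0.13 -0.04  0.08] turn [ 0.    -0.     0.001]
276.5 150.5 28.9 [503.3 156.8  98. ] 11.183425903905935
276.5 150.5 50.8 [503.3 157.6 103. ] 18.966272700408553
[354, 355]
[205, 236, 318, 350, 352]
[475.81174915 158.12696866 103.        ] [531.6230465  164.79647196 103.        ]
```

Emit:
{"name": "send_rows", "arguments": {"series": [{"ax": 0, "ay": 0, "az": 0, "dx": -0.3, "dy": 0, "dz": 0, "hand": 1}, {"ax": 0, "ay": 0, "az": 0, "dx": -0.7, "dy": 0, "dz": 0, "hand": 1}, {"ax": 0, "ay": 0, "az": 0, "dx": -1.2, "dy": 0, "dz": 0, "hand": 1}, {"ax": 0, "ay": 0, "az": 0, "dx": -1.7, "dy": 0, "dz": 0, "hand": 1}, {"ax": 0, "ay": 0, "az": 0, "dx": -2.2, "dy": 0, "dz": 0, "hand": 1}, {"ax": 0, "ay": 0, "az": 0, "dx": -2.7, "dy": 0, "dz": 0, "hand": 1}, {"ax": 0, "ay": 0, "az": 0, "dx": -3.2, "dy": 0, "dz": 0, "hand": 1}, {"ax": 0, "ay": 0, "az": 0, "dx": -3.6, "dy": 0, "dz": 0, "hand": 1}, {"ax": 0, "ay": 0, "az": 0, "dx": -3.9, "dy": 0, "dz": 0, "hand": 1}, {"ax": 0, "ay": 0, "az": 0, "dx": -3.9, "dy": 0, "dz": 0, "hand": 1}]}}

```text
clock: 4.35
eef_pos: [516.7, 57.0, 99.8]
tool_rot: [3.141, -0.002, 1.688]
force: [-2.4, 4.6, 6.0]
width: 16.6
gripper_force: 58.5
```

Emit:
{"name": "send_rows", "arguments": {"series": [{"ax": 0, "ay": 0, "az": 0, "dx": 0, "dy": 0, "dz": 0, "hand": 0}, {"ax": 0, "ay": 0, "az": 0, "dx": 0, "dy": 0, "dz": 0, "hand": 0}, {"ax": 0, "ay": 0, "az": 0, "dx": 0, "dy": 0, "dz": 0, "hand": 0}, {"ax": 0, "ay": 0, "az": 0, "dx": 0, "dy": 0, "dz": 0, "hand": 0}, {"ax": 0, "ay": 0, "az": 0, "dx": 0, "dy": 0, "dz": 0, "hand": 0}, {"ax": 0, "ay": 0, "az": 0, "dx": 0, "dy": 0, "dz": -3, "hand": 0}, {"ax": 0, "ay": 0, "az": 0, "dx": 0, "dy": 0, "dz": -7, "hand": 0}, {"ax": 0, "ay": 0, "az": 0, "dx": 2, "dy": 0, "dz": -9, "hand": 0}, {"ax": 0, "ay": 0, "az": 0, "dx": 5, "dy": 0, "dz": -9, "hand": 0}, {"ax": 0, "ay": 0, "az": 0, "dx": 6, "dy": 0, "dz": -9, "hand": 0}]}}

```text
clock: 5.35
eef_pos: [509.5, 118.4, 189.9]
tool_rot: [3.14, -0.002, 1.691]
force: [-0.2, -0.4, -0.2]
width: 85.4
gripper_force: 0.0
```

```bash
python3 - <<'E'
from h import *
i=shot('wrist','w3')
go([504,155.5,125],96.6)
cv2.imwrite('pics/w3.png',i['pixels'][:,:,::-1])
E
```

```text
at [509.  118.9 189.2] [-1.7999e+02 -1.2000e-01  9.6930e+01] t 5.4 F [-0.4  0.8  0.7] w 85.3
shift cm [ 3.68 -0.05  6.43] turn [-0.    -0.002  0.006]
```

View pics/w3.png

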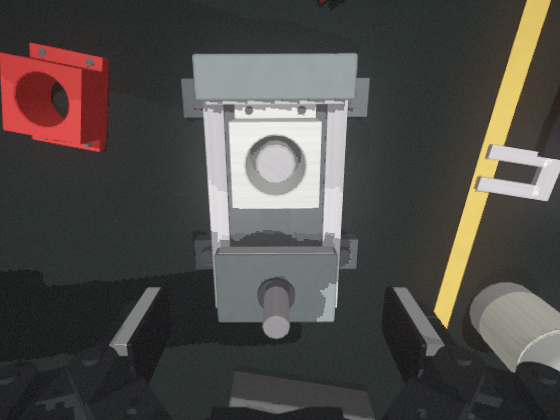

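The jaw is open by about 38 mm: its edge is at v≈247, well clear of the block, whose front is at v≈208. The block top is centred at (275,165). I move over it and go down.

Emit:
{"name": "send_rows", "arguments": {"series": [{"ax": 0, "ay": 0, "az": 0.005, "dx": 2, "dy": 0, "dz": 0, "hand": 0}, {"ax": 0, "ay": 0, "az": 0.005, "dx": 3.7, "dy": -0.05, "dz": 1.5, "hand": 0}, {"ax": 0, "ay": 0, "az": 0.005, "dx": 3.7, "dy": -0.05, "dz": 4.5, "hand": 0}, {"ax": 0, "ay": 0, "az": 0.005, "dx": 3.7, "dy": -0.05, "dz": 7, "hand": 0}, {"ax": 0, "ay": 0, "az": 0.005, "dx": 3.7, "dy": -0.05, "dz": 9, "hand": 0}, {"ax": 0, "ay": 0, "az": 0.005, "dx": 3.7, "dy": -0.05, "dz": 11, "hand": 0}, {"ax": 0, "ay": 0, "az": 0.005, "dx": 3.7, "dy": -0.05, "dz": 12, "hand": 0}, {"ax": 0, "ay": 0, "az": 0.005, "dx": 3.7, "dy": -0.05, "dz": 12.3, "hand": 0}, {"ax": 0, "ay": 0, "az": 0.005, "dx": 3.7, "dy": -0.05, "dz": 12.3, "hand": 0}]}}

```text
clock: 6.3
eef_pos: [504.9, 151.1, 66.1]
tool_rot: [-3.141, 0.0, 1.681]
force: [0.6, 0.9, 0.8]
width: 85.3
gripper_force: 0.0
```

```bash
python3 - <<'E'
from h import *
go([504.5,155.5,66],96.6)
i=shot('wrist','w4')
g=cv2.medianBlur(cv2.cvtColor(i['pixels'],cv2.COLOR_RGB2GRAY),5)
for c in cv2.HoughCircles(g[:400,150:400],cv2.HOUGH_GRADIENT,1,300,param1=60,param2=10,minRadius=60,maxRadius=110)[0][:2]:
  u,v,r=c;u+=150;P=onz(i,u,v,103);print(u,v,r,P.round(1),np.linalg.norm(onz(i,u+r,v,103)-P))
E
```

```text
at [504.9 151.1  66.1] [-1.7997e+02  3.0000e-02  9.6320e+01] t 6.3 F [0.6 0.9 0.8] w 85.3
shift cm [0.44 0.01 0.01] turn [-0.001  0.    -0.005]
275.5 298.5 98.4 [502.1 168.9 103. ] 32.03417081242124
```

Emit:
{"name": "send_rows", "arguments": {"series": [{"ax": 0, "ay": 0, "az": -0.004, "dx": 0.45, "dy": 0, "dz": 0, "hand": 0}, {"ax": 0, "ay": 0, "az": -0.004, "dx": 0.45, "dy": 0, "dz": 0, "hand": 0}, {"ax": 0, "ay": 0, "az": -0.004, "dx": 0.45, "dy": 0, "dz": 0, "hand": 1}, {"ax": 0, "ay": 0, "az": -0.004, "dx": 0.45, "dy": 0, "dz": 0, "hand": 1}, {"ax": 0, "ay": 0, "az": -0.004, "dx": 0.45, "dy": 0, "dz": 0, "hand": 1}, {"ax": 0, "ay": 0, "az": -0.004, "dx": 0.45, "dy": 0, "dz": 0, "hand": 1}, {"ax": 0, "ay": 0, "az": -0.004, "dx": 0.45, "dy": 0, "dz": 0, "hand": 1}, {"ax": 0, "ay": 0, "az": -0.004, "dx": 0.45, "dy": 0, "dz": 0, "hand": 1}]}}

```text
clock: 7.15
eef_pos: [504.5, 156.4, 66.8]
tool_rot: [3.141, -0.0, 1.686]
force: [-1.0, 0.8, 5.5]
width: 54.9
gripper_force: 64.7
```

```bash
python3 -c "
from h import *
go([504.5,155.5,66],96.6)"
```

```text
at [504.5 156.4  66.8] [ 1.7998e+02 -2.0000e-02  9.6600e+01] t 7.15 F [-1.   0.8  5.5] w 54.9
shift cm [-0.09 -0.01  0.08] turn [ 0. -0. -0.]
```

Emit:
{"name": "send_rows", "arguments": {"series": [{"ax": 0, "ay": 0, "az": 0, "dx": 0, "dy": 0, "dz": -0.3, "hand": 1}, {"ax": 0, "ay": 0, "az": 0, "dx": 0, "dy": 0, "dz": -0.8, "hand": 1}, {"ax": 0, "ay": 0, "az": 0, "dx": 0, "dy": 0, "dz": -1.6, "hand": 1}, {"ax": 0, "ay": 0, "az": 0, "dx": 0, "dy": 0, "dz": -2.6, "hand": 1}, {"ax": 0, "ay": 0, "az": 0, "dx": 0, "dy": 0, "dz": -3.8, "hand": 1}, {"ax": 0, "ay": 0, "az": 0, "dx": 0, "dy": 0, "dz": -5.2, "hand": 1}, {"ax": 0, "ay": 0, "az": 0, "dx": 0, "dy": 0, "dz": -7, "hand": 1}, {"ax": 0, "ay": 0, "az": 0, "dx": 0, "dy": 0, "dz": -9, "hand": 1}, {"ax": 0, "ay": 0, "az": 0, "dx": 0, "dy": 0, "dz": -10.5, "hand": 1}, {"ax": 0, "ay": 0, "az": 0, "dx": 0, "dy": 0, "dz": -11, "hand": 1}]}}

```text
clock: 8.15
eef_pos: [505.4, 156.5, 178.6]
tool_rot: [3.138, -0.001, 1.686]
force: [-1.3, 0.8, -4.1]
width: 55.3
gripper_force: 64.1
```

```bash
python3 - <<'E'
from h import *
i=shot('wrist','w5'); 
go([556.6,-220.3,177],86)
cv2.imwrite('pics/w5.png',i['pixels'][:,:,::-1])
# bore/plug position now visible
g=cv2.medianBlur(cv2.cvtColor(i['pixels'],cv2.COLOR_RGB2GRAY),3);print(proj(i,[504.5,155.5,98]))
E
```

```text
at [505.3 156.5 178.4] [ 1.7981e+02 -5.0000e-02  9.6590e+01] t 8.2 F [ 0.1 -0.2 -2.9] w 55.1
shift cm [-38.02   0.78   0.11] turn [ 0.003 -0.001  0.185]
[275.20784747 228.26561979]
```

View pics/w5.png

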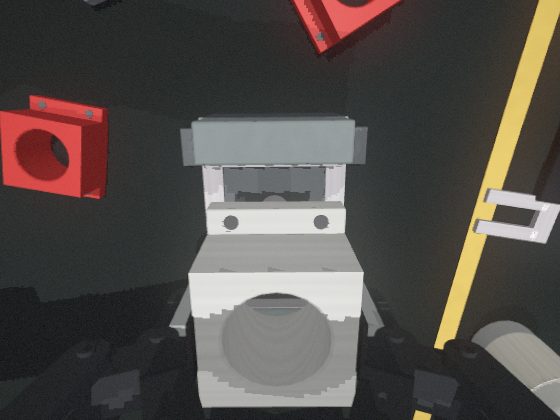

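The block is held level and has cleared the plug: its body fills about (190–362, 235–405), and the plug head peeks out behind it at (273,200). I carry it to the plate.

Emit:
{"name": "send_rows", "arguments": {"series": [{"ax": 0, "ay": 0, "az": 0.01, "dx": -1, "dy": 0, "dz": 0, "hand": 1}, {"ax": 0, "ay": 0, "az": 0.02, "dx": -3.5, "dy": 0.1, "dz": 0, "hand": 1}, {"ax": 0, "ay": 0, "az": 0.04, "dx": -7, "dy": 0.2, "dz": 0, "hand": 1}, {"ax": 0, "ay": 0, "az": 0.06, "dx": -11, "dy": 0.3, "dz": 0, "hand": 1}, {"ax": 0, "ay": 0, "az": 0.08, "dx": -15, "dy": 0.4, "dz": 0, "hand": 1}, {"ax": 0, "ay": 0, "az": 0.1, "dx": -19, "dy": 0.5, "dz": 0, "hand": 1}, {"ax": 0, "ay": 0, "az": 0.12, "dx": -23, "dy": 0.6, "dz": 0, "hand": 1}, {"ax": 0, "ay": 0, "az": 0.14, "dx": -27, "dy": 0.65, "dz": 0, "hand": 1}, {"ax": 0, "ay": 0, "az": 0.16, "dx": -30.5, "dy": 0.7, "dz": 0, "hand": 1}, {"ax": 0, "ay": 0, "az": 0.185, "dx": -33, "dy": 0.75, "dz": 0, "hand": 1}]}}

```text
clock: 9.2
eef_pos: [548.3, -175.0, 175.3]
tool_rot: [-3.14, 0.002, 1.496]
force: [0.8, 0.5, -3.8]
width: 55.0
gripper_force: 64.1
```

```bash
python3 -c "
from h import *
go([556.6,-220.3,177],86)"
```

```text
at [ 548.3 -175.   175.3] [-1.7989e+02  1.0000e-01  8.5700e+01] t 9.2 F [ 0.8  0.5 -3.8] w 55.0
shift cm [-4.46  1.17 -0.16] turn [-0.002  0.002 -0.005]
```

Emit:
{"name": "send_rows", "arguments": {"series": [{"ax": 0, "ay": 0, "az": -0.005, "dx": -2.5, "dy": 0.6, "dz": 0, "hand": 1}, {"ax": 0, "ay": 0, "az": -0.005, "dx": -4.3, "dy": 1.1, "dz": 0, "hand": 1}, {"ax": 0, "ay": 0, "az": -0.005, "dx": -4.4, "dy": 1.15, "dz": 2, "hand": 1}, {"ax": 0, "ay": 0, "az": -0.005, "dx": -4.4, "dy": 1.15, "dz": 4.5, "hand": 1}, {"ax": 0, "ay": 0, "az": -0.005, "dx": -4.4, "dy": 1.15, "dz": 7, "hand": 1}, {"ax": 0, "ay": 0, "az": -0.005, "dx": -4.4, "dy": 1.15, "dz": 9, "hand": 1}, {"ax": 0, "ay": 0, "az": -0.005, "dx": -4.4, "dy": 1.15, "dz": 10.5, "hand": 1}, {"ax": 0, "ay": 0, "az": -0.005, "dx": -4.4, "dy": 1.15, "dz": 11.4, "hand": 1}, {"ax": 0, "ay": 0, "az": -0.005, "dx": -4.4, "dy": 1.15, "dz": 11.6, "hand": 1}, {"ax": 0, "ay": 0, "az": -0.005, "dx": -4.4, "dy": 1.15, "dz": 11.6, "hand": 1}]}}

```text
clock: 10.2
eef_pos: [558.1, -215.7, 60.4]
tool_rot: [3.141, 0.0, 1.506]
force: [-0.2, 0.1, -2.9]
width: 55.5
gripper_force: 64.1
```

```bash
python3 -c "
from h import *
i=shot('top','top1');shot('side','side1')
go([556.6,-220.3,48.8],86)
a=cv2.resize(i['pixels'][160:270,290:420,::-1],None,fx=4,fy=4)
b=cv2.resize(load('side1')['pixels'][200:310,240:340,::-1],None,fx=4,fy=4)
b=cv2.resize(b,(267,294));c=np.zeros((440,790,3),np.uint8);c[:,:520]=a;c[:294,522:789]=b
cv2.imwrite('pics/pl.png',c)"
```

```text
at [ 558.7 -215.8   61.2] [1.7991e+02 3.0000e-02 8.6270e+01] t 10.3 F [-0.9 -0.7 -4. ] w 54.9
shift cm [-0.46 -0.18  1.24] turn [0.002 0.001 0.005]
```

View pics/pl.png

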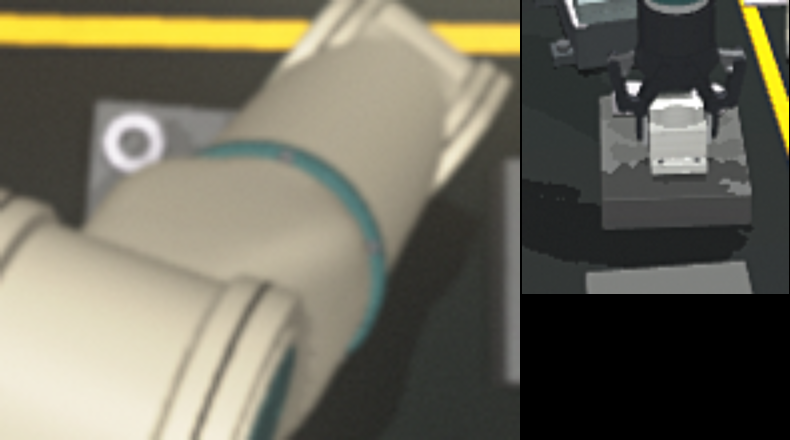

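The side view (right) shows the held block just over the plate, clear of its edges. The top view is blocked by the arm, with the ring gauge still standing at crop (133,140). I lower it gently.

Emit:
{"name": "send_rows", "arguments": {"series": [{"ax": 0.001, "ay": 0, "az": 0.005, "dx": -0.4, "dy": -0.15, "dz": 0.2, "hand": 1}, {"ax": 0.001, "ay": 0, "az": 0.005, "dx": -0.45, "dy": -0.15, "dz": 0.5, "hand": 1}, {"ax": 0.001, "ay": 0, "az": 0.005, "dx": -0.45, "dy": -0.15, "dz": 0.8, "hand": 1}, {"ax": 0.001, "ay": 0, "az": 0.005, "dx": -0.45, "dy": -0.15, "dz": 1.0, "hand": 1}, {"ax": 0.001, "ay": 0, "az": 0.005, "dx": -0.45, "dy": -0.15, "dz": 1.05, "hand": 1}, {"ax": 0.001, "ay": 0, "az": 0.005, "dx": -0.45, "dy": -0.15, "dz": 1.05, "hand": 1}]}}

```text
clock: 10.9
eef_pos: [556.2, -219.7, 49.6]
tool_rot: [-3.14, -0.0, 1.501]
force: [0.4, -1.0, -3.8]
width: 55.4
gripper_force: 64.2
```

Emit:
{"name": "send_rows", "arguments": {"series": [{"ax": 0, "ay": 0, "az": 0, "dx": 0, "dy": 0, "dz": 0.05, "hand": 1}, {"ax": 0, "ay": 0, "az": 0, "dx": 0, "dy": 0, "dz": 0.1, "hand": 1}, {"ax": 0, "ay": 0, "az": 0, "dx": 0, "dy": 0, "dz": 0.12, "hand": 1}]}}

```text
clock: 11.2
eef_pos: [556.4, -219.8, 48.9]
tool_rot: [-3.141, -0.0, 1.501]
force: [-1.2, 1.3, 0.5]
width: 55.3
gripper_force: 64.4
```

The force rose from -3.8 N to +0.5 N, so the block is resting on the plate. I let go and lift straight up.

Emit:
{"name": "send_rows", "arguments": {"series": [{"ax": 0, "ay": 0, "az": 0, "dx": 0, "dy": 0, "dz": 0, "hand": 1}, {"ax": 0, "ay": 0, "az": 0, "dx": 0, "dy": 0, "dz": 0, "hand": 0}, {"ax": 0, "ay": 0, "az": 0, "dx": 0, "dy": 0, "dz": 0, "hand": 0}, {"ax": 0, "ay": 0, "az": 0, "dx": 0, "dy": 0, "dz": 0, "hand": 0}, {"ax": 0, "ay": 0, "az": 0, "dx": 0, "dy": 0, "dz": 0, "hand": 0}, {"ax": 0, "ay": 0, "az": 0, "dx": 0, "dy": 0, "dz": 0, "hand": 0}, {"ax": 0, "ay": 0, "az": 0, "dx": 0, "dy": 0, "dz": -2, "hand": 0}, {"ax": 0, "ay": 0, "az": 0, "dx": 0, "dy": 0, "dz": -5, "hand": 0}, {"ax": 0, "ay": 0, "az": 0, "dx": 0, "dy": 0, "dz": -9, "hand": 0}, {"ax": 0, "ay": 0, "az": 0, "dx": 0, "dy": 0, "dz": -12.5, "hand": 0}]}}

```text
clock: 12.2
eef_pos: [556.3, -219.9, 175.1]
tool_rot: [-3.141, 0.0, 1.501]
force: [0.8, -0.0, 0.1]
width: 85.3
gripper_force: 0.0
```

```bash
python3 -c "
from h import *
i=shot('wrist','w6')
P=[556.6,-220.3,85]
print(proj(i,P))
go([508,125,175],96.6)"
```

```text
[277.74822128 222.3408244 ]
at [ 559.5 -221.7  180.9] [1.7952e+02 1.6000e-01 8.5960e+01] t 12.25 F [ 1.8 -1.8  3.8] w 85.3
shift cm [34.22 -7.58  0.43] turn [ 0.008  0.004 -0.186]
```

Emit:
{"name": "send_rows", "arguments": {"series": [{"ax": 0, "ay": 0, "az": -0.02, "dx": 3, "dy": -0.6, "dz": 0, "hand": 0}, {"ax": 0, "ay": 0, "az": -0.04, "dx": 6.5, "dy": -1.4, "dz": 0, "hand": 0}, {"ax": 0, "ay": 0, "az": -0.06, "dx": 10.5, "dy": -2.2, "dz": 0, "hand": 0}, {"ax": 0, "ay": 0, "az": -0.08, "dx": 15, "dy": -3.2, "dz": 0, "hand": 0}, {"ax": 0, "ay": 0, "az": -0.1, "dx": 19.5, "dy": -4.1, "dz": 0, "hand": 0}, {"ax": 0, "ay": 0, "az": -0.12, "dx": 24, "dy": -5.1, "dz": 0, "hand": 0}, {"ax": 0, "ay": 0, "az": -0.14, "dx": 28, "dy": -6, "dz": 0, "hand": 0}, {"ax": 0, "ay": 0, "az": -0.16, "dx": 31.5, "dy": -6.7, "dz": 0, "hand": 0}, {"ax": 0, "ay": 0, "az": -0.185, "dx": 33.5, "dy": -7.1, "dz": 0, "hand": 0}, {"ax": 0, "ay": 0, "az": -0.185, "dx": 34.1, "dy": -7.2, "dz": 0, "hand": 0}]}}

```text
clock: 13.25
eef_pos: [507.8, 128.6, 173.4]
tool_rot: [-3.14, -0.002, 1.691]
force: [0.2, -0.8, 0.7]
width: 85.6
gripper_force: 0.0
```

Emit:
{"name": "send_rows", "arguments": {"series": [{"ax": 0, "ay": 0, "az": 0, "dx": 0, "dy": 0, "dz": 0, "hand": 0}, {"ax": 0, "ay": 0, "az": 0, "dx": 0, "dy": 0, "dz": 0, "hand": 0}]}}

```text
clock: 13.45
eef_pos: [508.8, 123.6, 173.7]
tool_rot: [-3.141, 0.001, 1.683]
force: [0.5, -1.3, 0.3]
width: 85.3
gripper_force: 0.0
```

```bash
python3 - <<'E'
from h import *
i=shot('wrist','w7');t=shot('top','top2');shot('side','side2')
go([504.5,155.5,110],96.6)
print(proj(i,[504.5,155.5,98]),proj(t,[504.5,155.5,98]),proj(t,[556.6,-220.3,85]))
g=cv2.cvtColor(i['pixels'],cv2.COLOR_RGB2GRAY);u,v=proj(i,[504.5,155.5,98]).astype(int)
a=i['pixels'][60:310,150:400,::-1];a=cv2.resize(a,(500,500))
b=cv2.resize(t['pixels'][175:255,300:390,::-1],(290,258));c=cv2.resize(load('side2')['pixels'][200:300,240:340,::-1],(240,240))
o=np.zeros((500,792,3),np.uint8);o[:,:500]=a;o[:258,502:]=b;o[260:500,502:742]=c;cv2.imwrite('pics/chk.png',o)
E
```

```text
at [508.8 123.6 173.7] [-1.7995e+02  3.0000e-02  9.6420e+01] t 13.6 F [-0.3  0.1 -0.5] w 85.4
shift cm [ 3.22 -0.06  6.37] turn [-0.001  0.    -0.003]
[276.30037864 179.45855645] [212.67640451 229.27800684] [360.2593588  213.09898654]
```

View pics/chk.png

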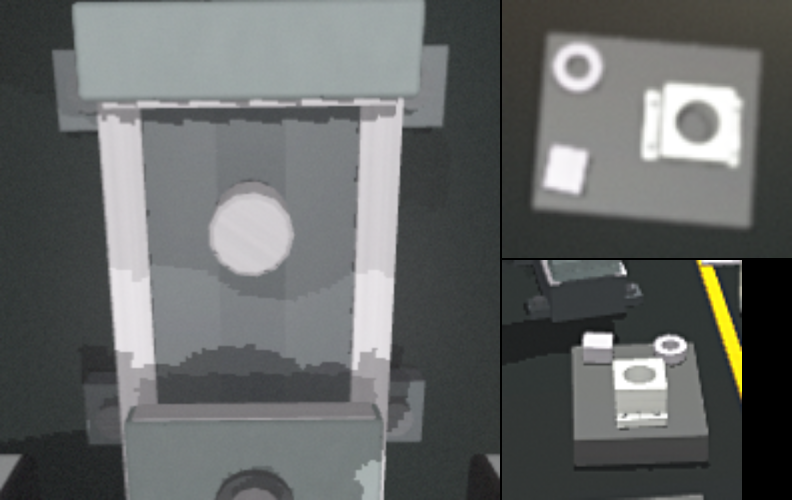

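The block stands upright on the clear part of the plate, and both gauges are undisturbed. The plug head is at about wrist pixel (275.3,176.8), clear all round. I locate it next.

```bash
python3 - <<'E'
from h import *
i=load('w7');g=cv2.cvtColor(i['pixels'],cv2.COLOR_RGB2GRAY)
m=(g>165).astype(np.uint8);m[:140]=0;m[215:]=0;m[:,240:][:,75:]=0;m[:,:240]=0
cs,_=cv2.findContours(m,cv2.RETR_EXTERNAL,cv2.CHAIN_APPROX_NONE);k=max(cs,key=cv2.contourArea)
P=np.array([onz(i,*x,98)[:2] for x in k.reshape(-1,2)],np.float32);print(cv2.minEnclosingCircle(P),cv2.fitEllipse(P),cv2.boundingRect(k))
t=load('top2');print(onz(t,212.2,228.0,98))
go([504.5,155.5,67],96.6)
E
```

```text
((503.6094665527344, 157.0203399658203), 12.721452713012695) ((503.6180114746094, 157.0703582763672), (24.40254783630371, 24.51786231994629), 38.408653259277344) (255, 156, 42, 42)
[507.73853247 156.87665151  98.        ]
at [508.8 123.6 173.7] [-1.7995e+02  3.0000e-02  9.6420e+01] t 13.6 F [-0.3  0.1 -0.5] w 85.4
shift cm [ 3.22 -0.06 10.67] turn [-0.001  0.    -0.003]
```

Emit:
{"name": "send_rows", "arguments": {"series": [{"ax": 0, "ay": 0, "az": -0.003, "dx": 1.5, "dy": 0, "dz": 0.5, "hand": 0}, {"ax": 0, "ay": 0, "az": -0.003, "dx": 3, "dy": -0.05, "dz": 2, "hand": 0}, {"ax": 0, "ay": 0, "az": -0.003, "dx": 3.35, "dy": -0.05, "dz": 4.5, "hand": 0}, {"ax": 0, "ay": 0, "az": -0.003, "dx": 3.35, "dy": -0.05, "dz": 7, "hand": 0}, {"ax": 0, "ay": 0, "az": -0.003, "dx": 3.35, "dy": -0.05, "dz": 9, "hand": 0}, {"ax": 0, "ay": 0, "az": -0.003, "dx": 3.35, "dy": -0.05, "dz": 10.2, "hand": 0}, {"ax": 0, "ay": 0, "az": -0.003, "dx": 3.35, "dy": -0.05, "dz": 10.6, "hand": 0}, {"ax": 0, "ay": 0, "az": -0.003, "dx": 3.35, "dy": -0.05, "dz": 10.6, "hand": 0}]}}

```text
clock: 14.4
eef_pos: [504.0, 158.7, 67.4]
tool_rot: [-3.14, -0.0, 1.689]
force: [-0.4, 0.4, 0.1]
width: 85.5
gripper_force: 0.0
```

```bash
python3 -c "
from h import *
go([504.4,156.8,67.5],96.6);i=shot('wrist','w8');go([504.4,156.8,67.5],96.6)"
```

```text
at [504.  158.7  67.4] [-1.7992e+02 -1.0000e-02  9.6750e+01] t 14.4 F [-0.4  0.4  0.1] w 85.5
shift cm [-0.2   0.02 -0.01] turn [-0.001 -0.     0.003]
at [504.4 158.7  68. ] [-1.7998e+02 -2.0000e-02  9.6750e+01] t 14.45 F [-0.5  0.7  0.5] w 85.2
shift cm [-0.19 -0.02  0.05] turn [-0.    -0.     0.003]
```

Now I adjust by 2 mm and close on the head.

Emit:
{"name": "send_rows", "arguments": {"series": [{"ax": 0, "ay": 0, "az": 0.003, "dx": -0.2, "dy": 0, "dz": 0, "hand": 0}, {"ax": 0, "ay": 0, "az": 0.003, "dx": -0.2, "dy": 0, "dz": 0, "hand": 0}, {"ax": 0, "ay": 0, "az": 0.003, "dx": -0.2, "dy": 0, "dz": 0, "hand": 0.5}, {"ax": 0, "ay": 0, "az": 0.003, "dx": -0.2, "dy": 0, "dz": 0, "hand": 1}, {"ax": 0, "ay": 0, "az": 0.003, "dx": -0.2, "dy": 0, "dz": 0, "hand": 1}, {"ax": 0, "ay": 0, "az": 0.003, "dx": -0.2, "dy": 0, "dz": 0, "hand": 1}, {"ax": 0, "ay": 0, "az": 0.003, "dx": -0.2, "dy": 0, "dz": 0, "hand": 1}, {"ax": 0, "ay": 0, "az": 0.003, "dx": -0.2, "dy": 0, "dz": 0, "hand": 1}, {"ax": 0, "ay": 0, "az": 0.003, "dx": -0.2, "dy": 0, "dz": 0, "hand": 1}]}}

```text
clock: 15.35
eef_pos: [504.3, 156.7, 67.9]
tool_rot: [-3.141, -0.0, 1.686]
force: [-0.5, -0.2, 4.4]
width: 24.6
gripper_force: 58.7
```

```bash
python3 -c "
from h import *
s=read_state();print(s['torque']);go([504.4,156.8,97.5],96.6)"
```

```text
[-0.00411382  0.18598579 -0.01439692]
at [504.3 156.7  67.9] [-1.7996e+02 -2.0000e-02  9.6590e+01] t 15.35 F [-0.5 -0.2  4.4] w 24.6
shift cm [ 0.01  0.   -2.96] turn [-0.001 -0.    -0.   ]
```

Emit:
{"name": "send_rows", "arguments": {"series": [{"ax": 0, "ay": 0, "az": 0, "dx": 0, "dy": 0, "dz": -0.1, "hand": 1}, {"ax": 0, "ay": 0, "az": 0, "dx": 0, "dy": 0, "dz": -0.2, "hand": 1}, {"ax": 0, "ay": 0, "az": 0, "dx": 0, "dy": 0, "dz": -0.35, "hand": 1}, {"ax": 0, "ay": 0, "az": 0, "dx": 0, "dy": 0, "dz": -0.5, "hand": 1}, {"ax": 0, "ay": 0, "az": 0, "dx": 0, "dy": 0, "dz": -0.65, "hand": 1}, {"ax": 0, "ay": 0, "az": 0, "dx": 0, "dy": 0, "dz": -0.8, "hand": 1}, {"ax": 0, "ay": 0, "az": 0, "dx": 0, "dy": 0, "dz": -0.95, "hand": 1}, {"ax": 0, "ay": 0, "az": 0, "dx": 0, "dy": 0, "dz": -1.0, "hand": 1}, {"ax": 0, "ay": 0, "az": 0, "dx": 0, "dy": 0, "dz": -1.0, "hand": 1}]}}

```text
clock: 16.25
eef_pos: [504.3, 156.7, 77.8]
tool_rot: [-3.141, -0.0, 1.686]
force: [0.7, -0.5, -3.0]
width: 24.5
gripper_force: 59.0
```

```bash
python3 -c "
from h import *
s=read_state();print(s['torque']);go([504.3,156.7,97.9],96.6)"
```

```text
[0.02825576 0.02779271 0.01437554]
at [504.3 156.7  77.8] [-1.7995e+02 -2.0000e-02  9.6590e+01] t 16.25 F [ 0.7 -0.5 -3. ] w 24.5
shift cm [ 0.   -0.   -2.01] turn [-0.001 -0.    -0.   ]
```

Emit:
{"name": "send_rows", "arguments": {"series": [{"ax": 0, "ay": 0, "az": 0, "dx": 0, "dy": 0, "dz": -0.2, "hand": 1}, {"ax": 0, "ay": 0, "az": 0, "dx": 0, "dy": 0, "dz": -0.45, "hand": 1}, {"ax": 0, "ay": 0, "az": 0, "dx": 0, "dy": 0, "dz": -0.7, "hand": 1}, {"ax": 0, "ay": 0, "az": 0, "dx": 0, "dy": 0, "dz": -0.95, "hand": 1}, {"ax": 0, "ay": 0, "az": 0, "dx": 0, "dy": 0, "dz": -1.2, "hand": 1}, {"ax": 0, "ay": 0, "az": 0, "dx": 0, "dy": 0, "dz": -1.45, "hand": 1}, {"ax": 0, "ay": 0, "az": 0, "dx": 0, "dy": 0, "dz": -1.7, "hand": 1}, {"ax": 0, "ay": 0, "az": 0, "dx": 0, "dy": 0, "dz": -1.9, "hand": 1}, {"ax": 0, "ay": 0, "az": 0, "dx": 0, "dy": 0, "dz": -2.0, "hand": 1}, {"ax": 0, "ay": 0, "az": 0, "dx": 0, "dy": 0, "dz": -2.0, "hand": 1}]}}

```text
clock: 17.25
eef_pos: [504.3, 156.6, 97.8]
tool_rot: [-3.141, -0.0, 1.686]
force: [-0.5, -0.3, -2.4]
width: 24.2
gripper_force: 59.0
```

Emit:
{"name": "send_rows", "arguments": {"series": [{"ax": 0, "ay": 0, "az": 0, "dx": 0, "dy": 0, "dz": 0, "hand": 1}, {"ax": 0, "ay": 0, "az": 0, "dx": 0, "dy": 0, "dz": 0, "hand": 1}, {"ax": 0, "ay": 0, "az": 0, "dx": 0, "dy": 0, "dz": 0, "hand": 1}]}}

```text
clock: 17.55
eef_pos: [504.1, 156.6, 97.6]
tool_rot: [-3.14, -0.0, 1.686]
force: [0.3, -0.6, -2.5]
width: 24.2
gripper_force: 59.0
```

```bash
python3 - <<'E'
from h import *
i=shot('wrist','w9');j=shot('side','s9')
s=read_state();print(s['torque']);go([504.3,156.7,97.9],96.6)
# plug top expected at z=128
print(proj(i,[503.6,157,128]),proj(j,[504.4,156,128]),proj(j,[504.4,156,98]))
u,v=proj(j,[504.4,156,110]).astype(int)
c=cv2.resize(j['pixels'][v-40:v+40,u-40:u+40,::-1],(380,380),interpolation=cv2.INTER_CUBIC)
w=cv2.resize(i['pixels'][:,80:480,::-1],(400,420));o=np.zeros((420,790,3),np.uint8);o[:,:400]=w;o[:380,405:785]=c;cv2.imwrite('pics/fin.png',o)
E
```

```text
[-0.00858183 -0.01493769  0.00115337]
at [504.2 156.6  97.6] [-1.7993e+02 -1.0000e-02  9.6590e+01] t 17.65 F [-0.1  0.1 -4.3] w 24.5
shift cm [ 0.01  0.01 -0.03] turn [-0.001 -0.    -0.   ]
[276.44706469 332.18141891] [266.75603286 170.05147555] [267.07632494 178.14824873]
```

View pics/fin.png

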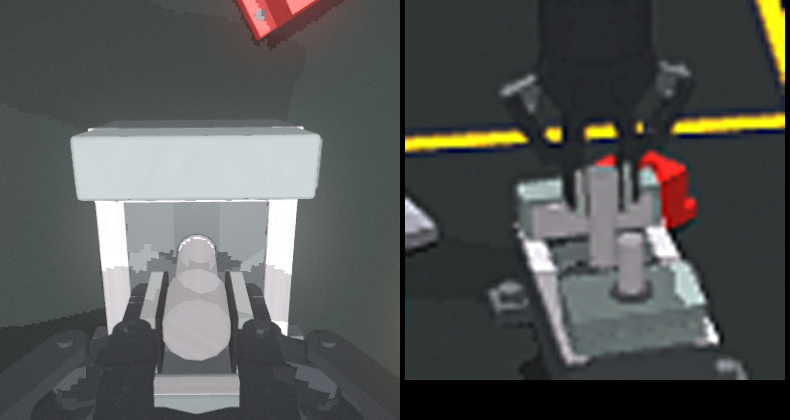

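The plug head top is at wrist pixel (276,330). The prediction for a 30 mm draw was (276.4,332.2). It is square, held between the pads, with its shank still in the bore and no side force.

```bash
python3 -c "
from h import *
print(finish_job())"
```

```text
the job is handed in; nothing more can be done
None
```

The job is handed in at about 17.7 s on the clock: the jaw is about 38 mm open, the block stands upright on the clear part of the plate and has been let go, and the plug is held square, drawn 30 mm with its lower end still in the bore; finish_job returned no verdict.

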